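Set the preheater's zone selector and start it

TASK

On the preheater's grey control console, push the selector's orange tab sideways, gently and without pinching it, until the selector's pointer stands on the green label; it stays where you leave it. Only then press the white start button all the way down and let it spring back, leaving the selector on green. Grip and lift nothing, and do not disturb the other things lying around the console.

Things in the scene. Friction and masses are not known exactly. Their poses are not given: they have to be found in the camera images.
- console: The control console: grey box, 240 mm (its x) by 360 mm (its y) by 50 mm high, fixed to the bench, level. Origin at the centre of its underside; x away from the robot, y to the left, give or take 0.3 rad. On its top lie six flat round 24 mm labels (red, yellow, blue, green, white, black, order varies), 92 mm from the selector's axis, at selector angles of -140, -95, -50, 50, 95 and 140 degrees.
- dial_axis (a point): The selector's vertical axis of rotation, a point at the level of the console's top face (50 mm above the bench), left of the console's middle. The selector is a black disc of 84 mm diameter, its top 12 mm above the console, with a 28 mm aluminium cap 4 mm higher.
- dial (a joint): Selector angle, rad, anticlockwise positive seen from above. At 0 the tab points along the console's -x, to the robot; positive angles go towards its -y (right). Stops at -2.75 and 2.75: it cannot pass through the far side. Friction 0.1 N m, no detents: 1.8 N at the tab moves it, it stops when the push stops and stays there.
- tab (a point): Point on the orange tab to push, 78 mm above the bench, 56 mm from the axis. The tab is an upright fin standing out from the selector's rim: 8 mm thick, reaching from 36 to 70 mm from the axis and from 56 to 100 mm above the bench, 38 mm of it above the disc. Its flat sides face the way it turns.
- pointer (a point): What the selector points at: straight out from the axis through the tab, 92 mm from the axis, at the console's top face, so it passes over the labels' centres. A short white stripe beyond the tab points at it.
- label_green: The green label: flat disc, 24 mm diameter, 1.2 mm thick, on the console's top face, origin at its centre. Only its colour tells it from the other five.
- start (a joint): Travel of the start button in m: 0 up, 0.006 fully down. It springs back by itself; fully down takes 5 N.
- start_top (a point): Centre of the top of the white round start button (32 mm diameter) in its black housing, on the right-hand part of the console's top, pressed straight down.
- nozzle: Bystander, loose: steel nozzle, 34 mm square foot and 22 mm neck, 32 mm high, standing on the far right corner of the console. Origin at the centre of its underside.
- flux: Bystander, loose: orange bottle, 48 mm diameter, 120 mm high, left of the console. Origin at the centre of its underside.
- tape: Bystander, loose: roll of aluminium tape, 90 mm diameter, 25 mm high, lying left of the console. Origin at the centre of its underside.
- driver: Bystander, loose: screwdriver lying along the right side of the console, handle to the robot.
- mug: Bystander, loose: white mug, 76 mm diameter, 90 mm high, right of the console. Origin at the centre of its underside.
- board: Bystander, loose: small green circuit board, 90 by 70 mm, 15 mm high, behind the console. Origin at the centre of its underside.
- carton: Bystander, loose: yellow carton, 70 by 100 by 40 mm, behind the console. Origin at the centre of its underside.

How it is judged:
By the outcome, as a careful person would: the job done as asked, in the order asked, and still so for the second after the job is handed in, with the robot touching nothing.
It also fails if it takes over 54 s, if anything falls off the work surface, if the arm or the gripper's body presses on something with over 40 N, if the wrist force passes 120 N, or if a joint passes its speed limit or range.

ROBOT

A 6-joint arm with a two-finger parallel gripper is mounted at the origin on the work surface. World frame = base frame: x ahead of the robot, y to its left, z up, the work surface at z = 0. Lengths are in m, angles in degrees, forces in N, time in s.
With the tool pointing down it reaches from about 0.375 to 0.9 m from the base axis. Payload 3.1 kg.
Tool frame: the origin (TCP) lies between the finger pads; the fingertips stand 22 mm ahead of it and the grasp point (between the pads) lies 3 mm ahead of it; y points along the fingers, x is the direction in which the jaws open and shut, and the axes are right-handed (so a half turn about y gives the same grasp; the last joint's range is limited). The gripper opens to 87 mm and grips with 3 to 60 N. Pads are 19 mm wide; open, the fingers measure 117 mm over their backs; the gripper's body (75 mm by 190 mm) begins 51 mm behind the grasp point.
Start: joints at [66.32, 30.224, 82.088, -0, 67.689, -10.227], TCP at [0.145, 0.608, 0.245] pointing down, gripper open.
Joint ranges: [-176.69, 176.69], [-43.24, 126.21], [12.49, 139.97], [-82, 262], [0, 151.66], [-163.58, 163.58]. Speed limits (degrees/s): [159.86, 159.86, 180, 180, 180, 180].

INTERFACE

Orientations are given as a 3x3 rotation matrix whose columns are the frame's x, y, z axes.
In Python, from rig import bot, imaging, workorder gives the robot as it stands. The module is installed in compiled form; this text tells all that it offers.
- The arm moves only by the tool drive_tool, never from a script. Its argument "commands" is a list of rows, each an object of numbers: "dx", "dy", "dz": the shift along the tool's x, y, z normalised to -1 to 1, where 1 is 4 cm; "wx", "wy", "wz": the turn, a rotation vector about the tool's x, y, z normalised to -1 to 1, where 1 is pi/2 rad; "grip": the finger opening in mm, from 0 to 87. In form: [{"dx": .., "dy": .., "dz": .., "wx": .., "wy": .., "wz": .., "grip": ..}, ...]. A call has 1 to 8 rows; each row shifts and turns the commanded pose from where the row before left it, along the tool's axes as they then stand; what a row does not reach is not made up. A row lasts 1/8 s, in which the tool goes at most 62.5 mm and 10.7 degrees, less where a joint would pass 70% of its speed; a pose out of reach is approached as far as the arm can. A call with a number of a shift or a turn outside -1 to 1 is refused whole. A call with a gripper value outside its range is refused whole. The fingers move at their own pace and stop on an object; the grip force is fixed at half the most. Time passes only in rows, so rows that do not move let the fingers close. It gives the time, the measured TCP pose, the force and the opening at its end, in the units of the state.
- bot.read_state(): the state, without advancing time (a new reading comes with each control period).
- imaging.capture(name): name is "scene" or "side" or "wrist"; returns (picture, depth): 400x640x3 uint8, red, green, blue; 400x640 float32, m along the optical axis (not along the pixel's ray), 0 where there is no reading.
- imaging.get_calibration(name): a dict with "mtx" (3x3 intrinsics, pixels), "world_to_cam" (4x4, takes a point from world to camera coordinates). Camera axes: x right, y down, z forward; pixel columns grow to the right and rows downward; lengths in m; the calibration is good to about 2 mm. A picture is of the moment at which its call begins: read the wrist's pose just before it. get_calibration takes no time and is no camera call; for the wrist camera it gives the pose at the moment of the call.
- workorder.hand_in(): hands the job in, once; it reports no verdict.
The state is a dict: "time_s": time; "joint_positions": joint angles; "qvel": joint speeds; "tau": joint torques, N m; "position": TCP position; "tcp_rot": TCP orientation; "force": force on the tool from outside, world axes, zero at the start; "moment": the same for the moment, N m; "opening": opening from 0.0 (shut) to 1.0 (fully open).
Only numpy, scipy, OpenCV 4.12 (cv2) and the standard library are available. Lean on these libraries where they do the work, as an engineer would, in place of code of your own. Each camera call takes 0.05 s, during which the arm holds its last target. There are 200 camera calls.

## Working session

There is one attempt and no reset: what is moved stays moved. The work goes in short steps, Python scripts to look and compute and a tool call to move; the robot and the scene stay as the last step left them, time stands still between calls to the robot, and variables do not carry over. Pictures are saved under pics/ and viewed, on a budget of 10 in all, crops included, one or two more only if the job needs it, and the job is handed in when it is done.

Besides the shell and the picture viewer there is one more tool, called after ">>>" as name(argument=value, ...), one argument or row to a line, values as JSON. drive_tool: Moves the arm, as the interface text tells. Its arguments: {"type":"object","properties":{"commands":{"type":"array"}},"required":["commands"]}

```bash
mkdir -p pics
cat > h.py <<'E'
import numpy as np, cv2
from rig import bot, imaging, workorder
def snap(n,f):
    c=imaging.get_calibration(n); p,d=imaging.capture(n)
    cv2.imwrite(f'pics/{f}.png',p[:,:,::-1]); np.savez(f'pics/{f}.npz',p=p,d=d,m=c['mtx'],w=c['world_to_cam'])
    return p,d,c
def cloud(f):
    z=np.load(f'pics/{f}.npz'); d=z['d']; m=z['m']; v,u=np.indices(d.shape)
    P=np.stack([(u-m[0,2])/m[0,0]*d,(v-m[1,2])/m[1,1]*d,d,np.ones_like(d)],-1)
    return z['p'],(P@np.linalg.inv(z['w']).T)[...,:3],d
E
python3 - <<'E'
from h import *
snap('scene','s1');snap('side','d1')
s=bot.read_state();print(s['position'],s['tcp_rot'],s['force'],s['time_s'])
E
```

```text
[0.14513541 0.60728404 0.24365759] [[ 2.32671383e-01 -7.63836051e-04 -9.72555111e-01]
 [ 9.72553471e-01 -1.81489966e-03  2.32672415e-01]
 [-1.94281352e-03 -9.99998061e-01  3.20596190e-04]] [-0.24849561  1.04702376  0.25594464] 0.1
```

View pics/s1.png

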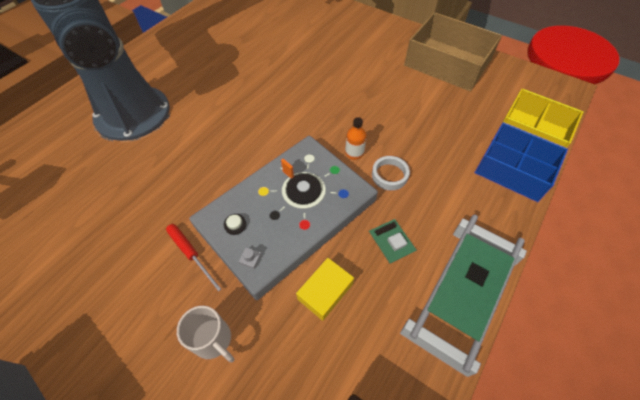

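View pics/d1.png

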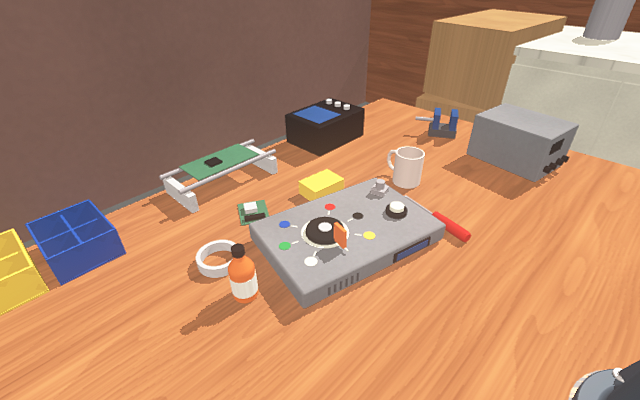

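The scene view shows the console with the selector at about (303,188) and the tab at (287,168). Labels are green (335,171), white (310,158), yellow (263,191), blue (343,194), red (305,225) and black (275,215). The start button is at (234,222). The side view agrees.

Run:
```python
from h import *
p,X,d=cloud('s1')
z=np.load('pics/s1.npz');m=z['m'];w=np.linalg.inv(z['w'])
def onplane(uv,h):
    r=w[:3,:3]@np.linalg.inv(m)@np.array([*uv,1.]);o=w[:3,3];return (o+r*(h-o[2])/r[2])[:2]
hsv=cv2.cvtColor(p,cv2.COLOR_RGB2HSV).astype(int)
def blob(uv,r=9):
    v,u=np.indices(d.shape); 
    ref=p[uv[1],uv[0]].astype(int); M=(np.hypot(u-uv[0],v-uv[1])<r)&(np.abs(p.astype(int)-ref).sum(-1)<70)
    return np.array([u[M].mean(),v[M].mean()]),M.sum()
L={}
for n,uv in dict(red=(305,225),yellow=(263,191),blue=(343,194),green=(335,171),white=(310,158),black=(275,215)).items():
    c,k=blob(uv);L[n]=onplane(c,.0512);print(n,c,k,L[n],X[uv[1],uv[0]])
from scipy.optimize import least_squares
A=np.array(list(L.values()));f=least_squares(lambda q:np.hypot(*(A-q).T)-.092,A.mean(0));ax=f.x
print('axis',ax,f.fun)
# cyclic: angles
for n in L: print(n,np.degrees(np.arctan2(*(L[n]-ax)[::-1])))
# console top points
M=(np.abs(X[...,2]-.05)<.006)&(hsv[...,1]<60)&(np.hypot(*(X[...,:2]-ax).transpose(2,0,1))<.35)
r=cv2.minAreaRect(X[M][:,:2].astype(np.float32)*1000);print(r)
# orange tab
M=(np.hypot(*(X[...,:2]-ax).transpose(2,0,1))<.085)&(X[...,2]>.06)&(hsv[...,1]>150)
T=X[M];print(M.sum(),T.mean(0),np.ptp(T,axis=0),np.degrees(np.arctan2(*(T.mean(0)[:2]-ax)[::-1])))
c,k=blob((234,221));print('btn',c,k,X[221,234],X[int(c[1])-2:int(c[1])+3,int(c[0])-2:int(c[0])+3].mean((0,1)))
for n,uv in dict(noz=(250,256),flux=(358,125),fluxtop=(357,122)).items(): print(n,X[uv[1],uv[0]])
```

```text
red [304.11290323 224.40322581] 62 [ 0.63665952 -0.04504196] [ 0.63875157 -0.04474901  0.05018981]
yellow [263. 191.] 55 [ 0.5077964  -0.02602912] [ 0.50794458 -0.02615416  0.05147602]
blue [343.15625 193.4375 ] 64 [0.66438289 0.07006562] [0.66522661 0.06794977 0.05224294]
green [334.36666667 169.56666667] 60 [0.61089202 0.11636791] [0.61387412 0.11457991 0.04971733]
white [308.96 157.94] 50 [0.54029996 0.11202476] [0.54262045 0.11312882 0.05141627]
black [274.25862069 214.93103448] 58 [ 0.56825917 -0.06209849] [ 0.5707027  -0.06220837  0.05337725]
axis [0.58165549 0.02916159] [ 3.66710416e-04  2.01838228e-04  2.87394865e-04 -2.32812871e-05
  6.09852561e-04  2.38082364e-04]
red -53.451982743971335
yellow -143.23132193237086
blue 26.30979890841889
green 71.46591164868912
white 116.52296248503701
black -98.3509637057449
((568.28466796875, -39.82000732421875), (546.9429931640625, 252.81460571289062), 79.6526107788086)
136 [0.53356328 0.03690535 0.08682873] [0.03290897 0.01285538 0.04223335] 170.85280142817933
btn [233.03448276 221.03448276] 116 [ 0.51702277 -0.13030355  0.07439093] [ 0.51476631 -0.13118773  0.0734874 ]
noz [ 0.60005126 -0.17547369  0.08288773]
flux [0.61138248 0.21516914 0.11558552]
fluxtop [0.60676865 0.21753101 0.12081635]
```

>>> drive_tool(
  commands=[
    {"dx": -0.4, "dz": -0.4, "grip": 0},
    {"dx": -0.8, "dz": -0.8, "grip": 0},
    {"dx": -0.8, "dz": -0.8, "grip": 0},
    {"dx": -0.8, "dz": -0.8, "grip": 0},
    {"dx": -0.8, "dz": -0.8, "grip": 0},
    {"dx": -0.8, "dz": -0.8, "grip": 0},
    {"dx": -0.8, "dz": -0.8, "grip": 0},
    {"dx": -0.8, "dz": -0.8, "grip": 0},
  ],
)

```text
schema error: expected keys dx, dy, dz, wx, wy, wz, grip
```

>>> drive_tool(
  commands=[
    {"dx": -0.8, "dz": -0.8, "grip": 0},
    {"dx": -0.8, "dz": -0.8, "grip": 0},
    {"dx": -0.8, "dz": -0.8, "grip": 0},
    {"dx": -0.8, "dz": -0.8, "grip": 0},
    {"dx": -0.8, "dz": -0.8, "grip": 0},
    {"dx": -0.8, "dz": -0.8, "grip": 0},
    {"dx": -0.6, "dz": -0.6, "grip": 0},
    {"grip": 0},
  ],
)

```text
schema error: expected keys dx, dy, dz, wx, wy, wz, grip
```

Run:
```python
from h import *
snap('wrist','w1')
s=bot.read_state();print(s['position'],s['tcp_rot'],s['force'],s['time_s'],s['opening'],s['joint_positions'])
```

```text
[0.14517125 0.60737781 0.24380095] [[ 2.32630682e-01 -6.56529607e-04 -9.72564926e-01]
 [ 9.72563799e-01 -1.50830677e-03  2.32631430e-01]
 [-1.61965568e-03 -9.99998647e-01  2.87638496e-04]] [-0.54069937 -1.2005492   0.31272345] 0.15 1.0014433670989993 [ 6.63193523e+01  3.02667632e+01  8.21386404e+01 -2.81502997e-04
  6.76888476e+01 -1.02285087e+01]
```

View pics/w1.png

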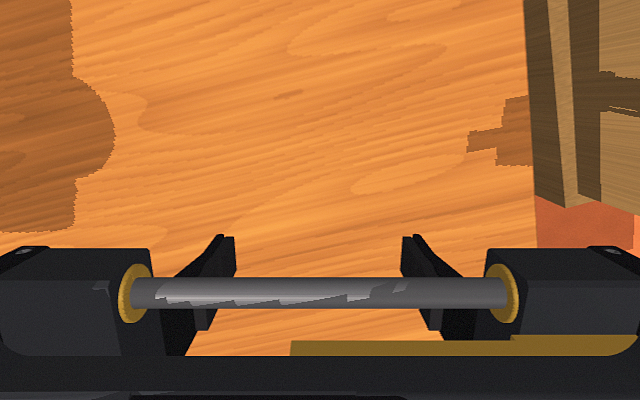

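The moves were refused because every row needs all seven keys. This wrist view shows only bare bench and the open fingers.

>>> drive_tool(
  commands=[
    {"dx": -0.4, "dy": 0, "dz": -0.4, "wx": 0, "wy": 0, "wz": 0, "grip": 0},
    {"dx": -0.8, "dy": 0, "dz": -0.8, "wx": 0, "wy": 0, "wz": 0, "grip": 0},
    {"dx": -0.8, "dy": 0, "dz": -0.8, "wx": 0, "wy": 0, "wz": 0, "grip": 0},
    {"dx": -0.8, "dy": 0, "dz": -0.8, "wx": 0, "wy": 0, "wz": 0, "grip": 0},
    {"dx": -0.8, "dy": 0, "dz": -0.8, "wx": 0, "wy": 0, "wz": 0, "grip": 0},
    {"dx": -0.8, "dy": 0, "dz": -0.8, "wx": 0, "wy": 0, "wz": 0, "grip": 0},
    {"dx": -0.8, "dy": 0, "dz": -0.8, "wx": 0, "wy": 0, "wz": 0, "grip": 0},
    {"dx": -0.8, "dy": 0, "dz": -0.8, "wx": 0, "wy": 0, "wz": 0, "grip": 0},
  ],
)

```text
time_s: 1.15
position: [0.3235, 0.3173, 0.2445]
tcp_rot: [[0.232, 0.0, -0.973], [0.973, -0.0, 0.232], [-0.0, -1.0, -0.0]]
force: [0.4, 0.4, -0.3]
opening: 0.174
```

>>> drive_tool(
  commands=[
    {"dx": -0.8, "dy": 0, "dz": -0.8, "wx": 0, "wy": 0, "wz": 0, "grip": 0},
    {"dx": -0.8, "dy": 0, "dz": -0.8, "wx": 0, "wy": 0, "wz": 0, "grip": 0},
    {"dx": -0.8, "dy": 0, "dz": -0.8, "wx": 0, "wy": 0, "wz": 0, "grip": 0},
    {"dx": -0.8, "dy": 0, "dz": -0.8, "wx": 0, "wy": 0, "wz": 0, "grip": 0},
    {"dx": -0.8, "dy": 0, "dz": -0.8, "wx": 0, "wy": 0, "wz": 0, "grip": 0},
    {"dx": -0.8, "dy": 0, "dz": -0.8, "wx": 0, "wy": 0, "wz": 0, "grip": 0},
    {"dx": -0.6, "dy": 0, "dz": -0.6, "wx": 0, "wy": 0, "wz": 0, "grip": 0},
    {"dx": 0, "dy": 0, "dz": 0, "wx": 0, "wy": 0, "wz": 0, "grip": 0},
  ],
)

```text
time_s: 2.15
position: [0.4843, 0.0564, 0.2445]
tcp_rot: [[0.236, 0.001, -0.972], [0.972, -0.0, 0.236], [-0.0, -1.0, -0.001]]
force: [0.1, -0.3, 0.1]
opening: 0.003
```

Run:
```python
from h import *
snap('wrist','w2')
s=bot.read_state();print(s['position'],s['tcp_rot'],s['force'],s['time_s'],s['opening'],s['joint_positions'])
```

```text
[0.48282296 0.05762771 0.24424081] [[ 2.34898881e-01 -8.95278886e-04 -9.72019400e-01]
 [ 9.72019781e-01  4.70921038e-04  2.34898540e-01]
 [ 2.47444681e-04 -9.99999488e-01  9.80847612e-04]] [-0.54805579  0.24462458  0.30586332] 2.2 0.005506108005449423 [-6.40194050e+00  1.96283593e+01  1.01534524e+02  2.46370639e-02
  5.88911030e+01 -8.28290238e+01]
```

View pics/w2.png

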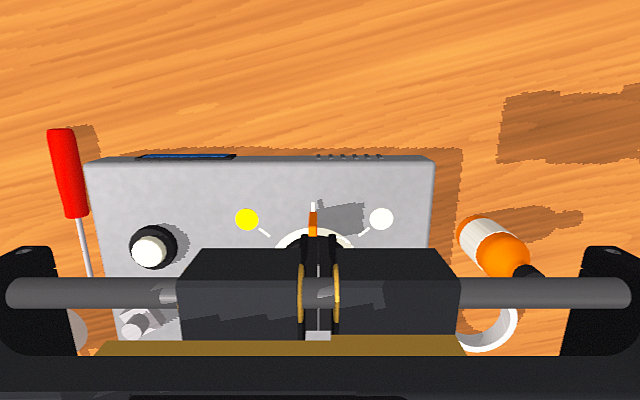

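The wrist view shows the button at (149,250), yellow at (247,219), white at (381,218), the tab at (313,222) and its stripe at (313,206). I'll use it to check the scene estimate.

Run:
```python
from h import *
p,X,d=cloud('w2')
for n,uv,r in (('btn',(149,250),12),('yel',(247,219),9),('white',(381,218),9),('tab',(313,224),8),('stripe',(313,206),3)):
    ref=p[uv[1],uv[0]].astype(int);v,u=np.indices(d.shape)
    M=(np.hypot(u-uv[0],v-uv[1])<r)&(np.abs(p.astype(int)-ref).sum(-1)<90)
    print(n,M.sum(),np.median(X[M],0).round(4),X[M].min(0).round(3),X[M].max(0).round(3))
```

```text
btn 394 [ 0.5129 -0.1256  0.0726] [ 0.409 -0.137  0.07 ] [0.524 0.076 0.385]
yel 249 [ 0.5097 -0.0249  0.0518] [ 0.409 -0.034  0.05 ] [0.519 0.076 0.385]
white 249 [0.5415 0.1118 0.052 ] [0.409 0.076 0.05 ] [0.551 0.121 0.385]
tab 79 [0.5152 0.0455 0.0879] [0.514 0.042 0.073] [0.521 0.048 0.1  ]
stripe 20 [0.51   0.046  0.0597] [0.507 0.044 0.05 ] [0.515 0.047 0.061]
```

>>> drive_tool(
  commands=[
    {"dx": -0.48, "dy": 0, "dz": -0.62, "wx": 0, "wy": 0, "wz": 0, "grip": 0},
    {"dx": -0.48, "dy": 0, "dz": -0.62, "wx": 0, "wy": 0, "wz": 0, "grip": 0},
    {"dx": 0, "dy": 0.5, "dz": 0, "wx": 0, "wy": 0, "wz": 0, "grip": 0},
    {"dx": 0, "dy": 0.8, "dz": 0, "wx": 0, "wy": 0, "wz": 0, "grip": 0},
    {"dx": 0, "dy": 0.8, "dz": 0, "wx": 0, "wy": 0, "wz": 0, "grip": 0},
    {"dx": 0, "dy": 0.8, "dz": 0, "wx": 0, "wy": 0, "wz": 0, "grip": 0},
    {"dx": 0, "dy": 0.8, "dz": 0, "wx": 0, "wy": 0, "wz": 0, "grip": 0},
    {"dx": 0, "dy": 0, "dz": 0, "wx": 0, "wy": 0, "wz": 0, "grip": 0},
  ],
)

```text
time_s: 3.2
position: [0.5194, 0.011, 0.0947]
tcp_rot: [[0.231, -0.007, -0.973], [0.973, 0.002, 0.231], [-0.0, -1.0, 0.007]]
force: [-0.3, 0.1, 1.0]
opening: 0.004
```

>>> drive_tool(
  commands=[
    {"dx": 0.12, "dy": 0, "dz": 0, "wx": 0, "wy": 0, "wz": 0, "grip": 0},
    {"dx": 0.15, "dy": 0, "dz": 0, "wx": 0, "wy": 0, "wz": 0, "grip": 0},
    {"dx": 0.05, "dy": 0, "dz": 0, "wx": 0, "wy": 0, "wz": 0, "grip": 0},
    {"dx": 0.063, "dy": 0, "dz": 0.022, "wx": 0, "wy": 0.028, "wz": 0, "grip": 0},
    {"dx": 0.125, "dy": 0, "dz": 0.038, "wx": 0, "wy": 0.0556, "wz": 0, "grip": 0},
    {"dx": 0.125, "dy": 0, "dz": 0.038, "wx": 0, "wy": 0.0556, "wz": 0, "grip": 0},
    {"dx": 0.125, "dy": 0, "dz": 0.038, "wx": 0, "wy": 0.0556, "wz": 0, "grip": 0},
    {"dx": 0.125, "dy": 0, "dz": 0.038, "wx": 0, "wy": 0.0556, "wz": 0, "grip": 0},
  ],
)

```text
time_s: 4.2
position: [0.5276, 0.0449, 0.0973]
tcp_rot: [[0.59, 0.001, -0.808], [0.808, -0.001, 0.59], [0.0, -1.0, -0.002]]
force: [0.4, -2.7, -0.5]
opening: 0.005
```

>>> drive_tool(
  commands=[
    {"dx": 0.12, "dy": 0, "dz": 0.038, "wx": 0, "wy": 0.0556, "wz": 0, "grip": 0},
    {"dx": 0.12, "dy": 0, "dz": 0.038, "wx": 0, "wy": 0.0556, "wz": 0, "grip": 0},
    {"dx": 0.12, "dy": 0, "dz": 0.038, "wx": 0, "wy": 0.0556, "wz": 0, "grip": 0},
    {"dx": 0.12, "dy": 0, "dz": 0.038, "wx": 0, "wy": 0.0556, "wz": 0, "grip": 0},
    {"dx": 0.12, "dy": 0, "dz": 0.038, "wx": 0, "wy": 0.0556, "wz": 0, "grip": 0},
    {"dx": 0.12, "dy": 0, "dz": 0.038, "wx": 0, "wy": 0.0556, "wz": 0, "grip": 0},
    {"dx": 0.12, "dy": 0, "dz": 0.038, "wx": 0, "wy": 0.0556, "wz": 0, "grip": 0},
    {"dx": 0.12, "dy": 0, "dz": 0.038, "wx": 0, "wy": 0.0556, "wz": 0, "grip": 0},
  ],
)

```text
time_s: 5.2
position: [0.55, 0.0769, 0.0972]
tcp_rot: [[0.971, -0.001, -0.239], [0.239, -0.001, 0.971], [-0.001, -1.0, -0.001]]
force: [-0.3, -0.8, 0.3]
opening: 0.002
```

>>> drive_tool(
  commands=[
    {"dx": 0.12, "dy": 0, "dz": 0.038, "wx": 0, "wy": 0.0556, "wz": 0, "grip": 0},
    {"dx": 0.12, "dy": 0, "dz": 0.038, "wx": 0, "wy": 0.0556, "wz": 0, "grip": 0},
    {"dx": 0.12, "dy": 0, "dz": 0.038, "wx": 0, "wy": 0.0556, "wz": 0, "grip": 0},
    {"dx": 0.12, "dy": 0, "dz": 0.038, "wx": 0, "wy": 0.0556, "wz": 0, "grip": 0},
    {"dx": 0.072, "dy": 0, "dz": 0.023, "wx": 0, "wy": 0.033, "wz": 0, "grip": 0},
    {"dx": 0.048, "dy": 0, "dz": 0.015, "wx": 0, "wy": 0.022, "wz": 0, "grip": 0},
    {"dx": 0, "dy": 0, "dz": 0, "wx": 0, "wy": 0, "wz": 0, "grip": 0},
  ],
)

```text
time_s: 6.08
position: [0.5735, 0.0862, 0.0969]
tcp_rot: [[0.982, 0.0, 0.19], [-0.19, -0.0, 0.982], [0.0, -1.0, 0.0]]
force: [-1.1, -0.1, 0.7]
opening: 0.005
```

```bash
cat > tab.py <<'E'
from h import *
import sys
f=sys.argv[1]; snap('scene',f+'s'); snap('side',f+'d')
ax=np.array([.582,.029])
for k in 'sd':
    p,X,d=cloud(f+k); h=cv2.cvtColor(p,cv2.COLOR_RGB2HSV).astype(int)
    M=(np.hypot(*(X[...,:2]-ax).transpose(2,0,1))<.085)&(X[...,2]>.06)&(X[...,2]<.105)&(h[...,1]>140)&(h[...,0]<20)
    v,u=np.nonzero(M);T=X[M]
    if len(T): print(k,len(T),u.mean(),v.mean(),T.mean(0),np.degrees(np.arctan2(*(T.mean(0)[:2]-ax)[::-1])))
a=cv2.imread(f'pics/{f}s.png')[130:250,220:400];b=cv2.imread(f'pics/{f}d.png')[160:310,230:455]
cv2.imwrite(f'pics/{f}.png',np.vstack([cv2.resize(a,(450,300),interpolation=2),cv2.resize(b,(450,300),interpolation=2)]))
s=bot.read_state();print(s['position'],s['force'],s['time_s'],np.degrees(np.arctan2(s['tcp_rot'][1][0],s['tcp_rot'][0][0])))
E
python3 tab.py t1
```

```text
s 139 316.8201438848921 168.19424460431654 [0.58839989 0.07602314 0.08394508] 82.24961302910924
d 67 299.2985074626866 235.6865671641791 [0.58575324 0.0956571  0.07866476] 86.77726716692254
[0.57351836 0.08627802 0.09675971] [-2.1068893   0.69068457  0.98639479] 6.175 -10.962512309084985
```

View pics/t1.png

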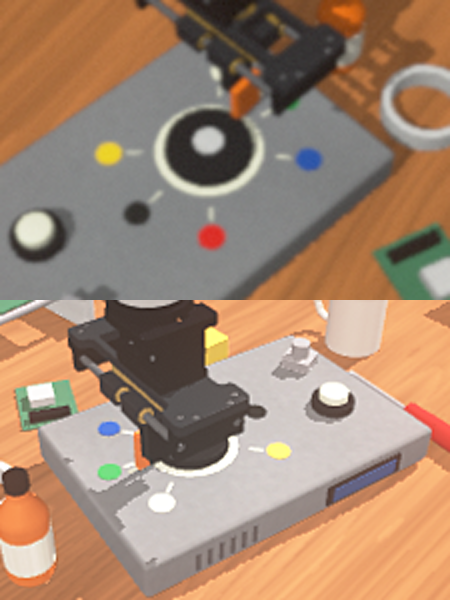

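The crops show the finger behind the tab, with the tab at about 79° and green at about 71.5°. Roughly 7° remains.

>>> drive_tool(
  commands=[
    {"dx": 0.06, "dy": 0, "dz": 0.018, "wx": 0, "wy": 0.028, "wz": 0, "grip": 0},
    {"dx": 0.06, "dy": 0, "dz": 0.018, "wx": 0, "wy": 0.028, "wz": 0, "grip": 0},
    {"dx": 0.036, "dy": 0, "dz": 0.012, "wx": 0, "wy": 0.017, "wz": 0, "grip": 0},
    {"dx": 0, "dy": 0, "dz": 0, "wx": 0, "wy": 0, "wz": 0, "grip": 0},
    {"dx": -0.2, "dy": 0, "dz": 0, "wx": 0, "wy": 0, "wz": 0, "grip": 0},
    {"dx": -0.5, "dy": 0, "dz": 0, "wx": 0, "wy": 0, "wz": 0, "grip": 0},
    {"dx": 0, "dy": -0.8, "dz": 0, "wx": 0, "wy": 0, "wz": 0, "grip": 0},
    {"dx": 0, "dy": -0.8, "dz": 0, "wx": 0, "wy": 0, "wz": 0, "grip": 0},
  ],
)

```text
time_s: 7.18
position: [0.5525, 0.0952, 0.1607]
tcp_rot: [[0.954, -0.001, 0.301], [-0.301, -0.0, 0.954], [-0.001, -1.0, -0.001]]
force: [0.6, 0.8, 1.3]
opening: 0.001
```

>>> drive_tool(
  commands=[
    {"dx": -0.8, "dy": -0.8, "dz": 0, "wx": 0, "wy": 0, "wz": 0, "grip": 0},
    {"dx": -0.8, "dy": -0.5, "dz": 0.5, "wx": 0, "wy": 0, "wz": 0, "grip": 0},
    {"dx": -0.8, "dy": 0, "dz": 0, "wx": 0, "wy": 0, "wz": 0, "grip": 0},
    {"dx": 0, "dy": 0, "dz": 0, "wx": 0, "wy": 0, "wz": 0, "grip": 0},
  ],
)

```text
time_s: 7.68
position: [0.465, 0.1438, 0.2127]
tcp_rot: [[0.954, -0.002, 0.299], [-0.299, -0.0, 0.954], [-0.002, -1.0, -0.001]]
force: [0.6, -0.5, -0.5]
opening: 0.005
```

```bash
python3 tab.py t2
```

```text
s 163 319.52147239263803 168.75460122699386 [0.59477438 0.07754305 0.08481448] 75.25655113726697
d 274 302.63868613138686 230.01459854014598 [0.59014857 0.08218871 0.08251448] 81.28994021524683
[0.46839452 0.14309022 0.21274505] [1.07186167 1.21222201 0.59224054] 7.775 -17.523362134058182
```

View pics/t2.png

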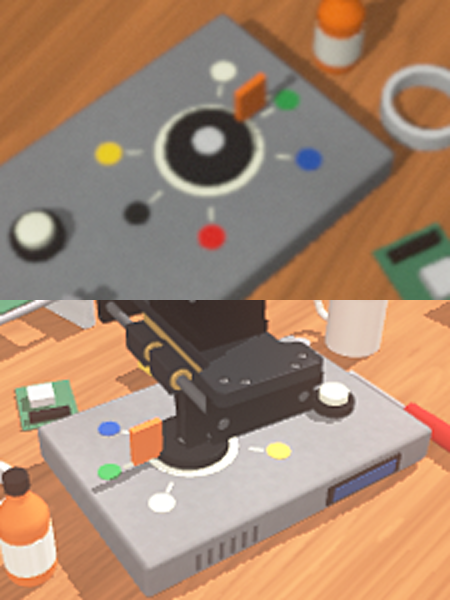

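The tab is now close to green. I'll fit its angle properly by matching the projected fin against both masks.

```bash
cat > fit.py <<'E'
from h import *
import sys
from scipy.optimize import least_squares
ax=np.array([.582,.029])
def run(f,mul=8):
    z=np.load(f'pics/{f}.npz');p,m,w=z['p'],z['m'],z['w']
    def pr(P): q=(np.c_[P,np.ones(len(P))]@w.T)[:,:3]@m.T; return q[:,:2]/q[:,2:]
    h=cv2.cvtColor(p,cv2.COLOR_RGB2HSV).astype(int)
    c0=pr(np.array([[*ax,.08]]))[0]; v,u=np.indices(h.shape[:2])
    M=((h[...,1]>140)&(h[...,0]<14)&(h[...,2]>90)&(np.hypot(u-c0[0],v-c0[1])<45)).astype(np.uint8)
    # local pixel shift from green label
    G=((h[...,0]>50)&(h[...,0]<85)&(h[...,1]>110)&(np.hypot(u-c0[0],v-c0[1])<60)).astype(np.uint8)
    n,_,st,ce=cv2.connectedComponentsWithStats(G)
    print(f,'green comps',[(s[4],c.round(1)) for s,c in zip(st[1:],ce[1:]) if s[4]>15],'model',pr(np.array([[*(ax+.092*np.array([np.cos(np.radians(71.6)),np.sin(np.radians(71.6))])),.0512]])).round(1),'tab px',M.sum())
    n,lab,st,_=cv2.connectedComponentsWithStats(M); M=(lab==1+np.argmax(st[1:,4])).astype(np.uint8)
    best=[]
    for th in np.arange(50,180,1.):
        t=np.radians(th);e=np.array([np.cos(t),np.sin(t)]);q=np.array([-e[1],e[0]])
        B=np.array([[*(ax+r*e+s*q),hh] for r in(.036,.070) for s in(-.004,.004) for hh in(.062,.1)])
        for dx in np.arange(-3,3.1,.5):
          for dy in np.arange(-3,3.1,.5):
            I=np.zeros_like(M);cv2.fillConvexPoly(I,cv2.convexHull(np.round((pr(B)+[dx,dy])*16).astype(np.int32)),1,shift=4)
            best.append(((I&M).sum()/(I|M).sum(),th,dx,dy))
    best.sort(reverse=True);print(*[tuple(np.round(b,2)) for b in best[:5]],sep='\n')
for f in sys.argv[1:]: run(f)
E
python3 fit.py s1 d1 t2s t2d
```

```text
s1 green comps [(np.int32(51), array([334.3, 169.6]))] model [[334.4 169.6]] tab px 583
(np.float64(0.0), np.float64(179.0), np.float64(3.0), np.float64(3.0))
(np.float64(0.0), np.float64(179.0), np.float64(3.0), np.float64(2.5))
(np.float64(0.0), np.float64(179.0), np.float64(3.0), np.float64(2.0))
(np.float64(0.0), np.float64(179.0), np.float64(3.0), np.float64(1.5))
(np.float64(0.0), np.float64(179.0), np.float64(3.0), np.float64(1.0))
d1 green comps [(np.int32(61), array([284.1, 245.2]))] model [[283.8 245.5]] tab px 288
(np.float64(0.82), np.float64(160.0), np.float64(3.0), np.float64(-0.5))
(np.float64(0.8), np.float64(162.0), np.float64(2.5), np.float64(-0.5))
(np.float64(0.8), np.float64(161.0), np.float64(3.0), np.float64(-0.5))
(np.float64(0.8), np.float64(162.0), np.float64(2.5), np.float64(0.0))
(np.float64(0.8), np.float64(161.0), np.float64(2.0), np.float64(-1.0))
t2s green comps [(np.int32(53), array([334.2, 169.5]))] model [[334.4 169.6]] tab px 600
(np.float64(0.0), np.float64(179.0), np.float64(3.0), np.float64(3.0))
(np.float64(0.0), np.float64(179.0), np.float64(3.0), np.float64(2.5))
(np.float64(0.0), np.float64(179.0), np.float64(3.0), np.float64(2.0))
(np.float64(0.0), np.float64(179.0), np.float64(3.0), np.float64(1.5))
(np.float64(0.0), np.float64(179.0), np.float64(3.0), np.float64(1.0))
t2d green comps [(np.int32(60), array([284.1, 245.2]))] model [[283.8 245.5]] tab px 278
(np.float64(0.83), np.float64(86.0), np.float64(-1.0), np.float64(-0.5))
(np.float64(0.83), np.float64(91.0), np.float64(-3.0), np.float64(-1.5))
(np.float64(0.83), np.float64(89.0), np.float64(-2.5), np.float64(-0.5))
(np.float64(0.83), np.float64(91.0), np.float64(-3.0), np.float64(-1.0))
(np.float64(0.83), np.float64(91.0), np.float64(-3.0), np.float64(-2.0))
```

>>> drive_tool(
  commands=[
    {"dx": 0.4, "dy": -0.3, "dz": -0.3, "wx": 0, "wy": 0, "wz": 0, "grip": 0},
    {"dx": 0.7, "dy": -0.3, "dz": -0.4, "wx": 0, "wy": 0, "wz": 0, "grip": 0},
    {"dx": 0.8, "dy": 0, "dz": -0.5, "wx": 0, "wy": 0, "wz": 0, "grip": 0},
    {"dx": 0.8, "dy": 0, "dz": -0.5, "wx": 0, "wy": 0, "wz": 0, "grip": 0},
    {"dx": 0.7, "dy": 0, "dz": -0.4, "wx": 0, "wy": 0, "wz": 0, "grip": 0},
    {"dx": 0, "dy": 0, "dz": 0, "wx": 0, "wy": 0, "wz": 0, "grip": 0},
    {"dx": 0, "dy": 0, "dz": 0, "wx": 0, "wy": 0, "wz": 0, "grip": 0},
  ],
)

```text
time_s: 8.65
position: [0.572, 0.0218, 0.2359]
tcp_rot: [[0.953, -0.001, 0.302], [-0.302, 0.001, 0.953], [-0.002, -1.0, 0.0]]
force: [-0.1, 0.0, -0.3]
opening: 0.005
```

Run:
```python
from h import *
p,d,c=snap('wrist','w3')
cv2.imwrite('pics/w3c.png',cv2.resize(p[100:280,200:440,::-1],None,fx=3,fy=3,interpolation=2))
s=bot.read_state();print(s['position'],s['time_s'])
```

```text
[0.57162893 0.02227008 0.23602555] 8.7
```

View pics/w3c.png

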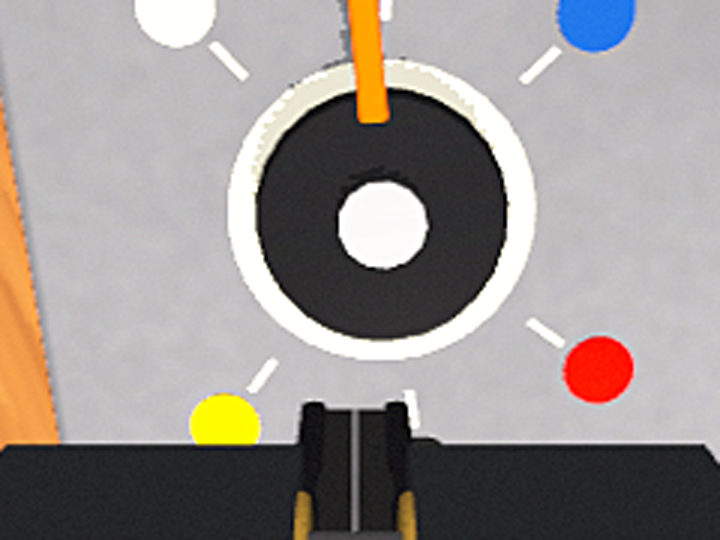

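The crop shows the cap at (327,175) in full-image pixels, with the fin above it slightly left of green's tick. Next I'll compute the fin's top-edge angle and the label angles from this view.

```bash
cat > ang.py <<'E'
from h import *
import sys
from scipy.optimize import least_squares
f=sys.argv[1]
p,X,d=cloud(f); h=cv2.cvtColor(p,cv2.COLOR_RGB2HSV).astype(int)
hh=X[...,2]; ok=(np.abs(X[...,0]-.58)<.12)&(np.abs(X[...,1]-.03)<.12)
cap=ok&(hh>.063)&(hh<.07)&(h[...,1]<40)&(h[...,2]>150)&(np.hypot(X[...,0]-.582,X[...,1]-.029)<.02); ax=X[cap].mean(0)[:2];print('cap',cap.sum(),ax)
L={n:X[ok&(np.abs(hh-.052)<.004)&(h[...,1]>120)&(h[...,0]>a)&(h[...,0]<b)] for n,a,b in(('green',45,85),('blue',95,125),('yellow',25,35))}
for n,q in L.items():
    c=np.median(q,0)[:2]-ax; print(n,len(q),np.hypot(*c),np.degrees(np.arctan2(c[1],c[0])))
T=X[ok&(hh>.0975)&(hh<.104)&(h[...,0]<20)&(h[...,1]>140)]
print('top',len(T),T.min(0),T.max(0));c=T.mean(0)[:2]-ax;print('r',np.hypot(*c),'ang',np.degrees(np.arctan2(c[1],c[0])))
q=T[:,:2]-T[:,:2].mean(0);vv=np.linalg.svd(q,full_matrices=False)[2][0];print('dir',np.degrees(np.arctan2(vv[1],vv[0])))
E
python3 ang.py w3; python3 -c "
import cv2;p=cv2.imread('pics/w3.png');cv2.imwrite('pics/w3d.png',cv2.resize(p[0:180,200:440],None,fx=3,fy=3,interpolation=2))"
```

```text
cap 661 [0.58346676 0.02944926]
green 575 0.09174140670185635 71.70372629191263
blue 546 0.09178270113093419 26.567730141066924
yellow 317 0.09036180053637537 -143.73821564959715
top 275 [0.58730654 0.06413833 0.09885355] [0.60115892 0.09776088 0.10211555]
r 0.053175929854460124 ang 78.33017466340598
dir -101.66570986825288
```

View pics/w3d.png

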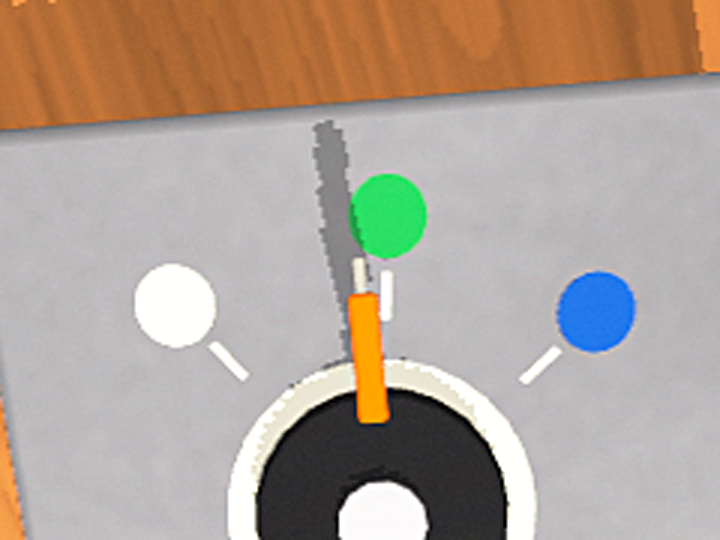

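The tab stands at 78.3° and green at 71.7°, so it is 6.6° short because the fingertip is thinner than I assumed. I'll go back and push about 6 mm further.

>>> drive_tool(
  commands=[
    {"dx": -0.5, "dy": 0, "dz": 0.8, "wx": 0, "wy": 0, "wz": 0, "grip": 0},
    {"dx": -0.5, "dy": 0, "dz": 0.8, "wx": 0, "wy": 0, "wz": 0, "grip": 0},
    {"dx": 0, "dy": 0, "dz": 0, "wx": 0, "wy": 0, "wz": 0, "grip": 0},
    {"dx": 0, "dy": 0.8, "dz": 0, "wx": 0, "wy": 0, "wz": 0, "grip": 0},
    {"dx": 0, "dy": 0.9, "dz": 0, "wx": 0, "wy": 0, "wz": 0, "grip": 0},
    {"dx": 0, "dy": 0.9, "dz": 0, "wx": 0, "wy": 0, "wz": 0, "grip": 0},
    {"dx": 0, "dy": 0.85, "dz": 0, "wx": 0, "wy": 0, "wz": 0, "grip": 0},
    {"dx": 0, "dy": 0, "dz": 0, "wx": 0, "wy": 0, "wz": 0, "grip": 0},
  ],
)

```text
time_s: 9.7
position: [0.5513, 0.0948, 0.0964]
tcp_rot: [[0.953, -0.006, 0.301], [-0.301, -0.0, 0.953], [-0.006, -1.0, -0.002]]
force: [-0.1, 0.5, 1.1]
opening: 0.005
```

>>> drive_tool(
  commands=[
    {"dx": 0.3, "dy": 0, "dz": 0, "wx": 0, "wy": 0, "wz": 0, "grip": 0},
    {"dx": 0.2, "dy": 0, "dz": 0, "wx": 0, "wy": 0, "wz": 0, "grip": 0},
    {"dx": 0.1, "dy": 0, "dz": 0, "wx": 0, "wy": 0, "wz": 0, "grip": 0},
    {"dx": 0.08, "dy": 0, "dz": 0, "wx": 0, "wy": 0, "wz": 0, "grip": 0},
    {"dx": 0.07, "dy": 0, "dz": 0, "wx": 0, "wy": 0, "wz": 0, "grip": 0},
    {"dx": 0.06, "dy": 0, "dz": 0, "wx": 0, "wy": 0, "wz": 0, "grip": 0},
    {"dx": 0.06, "dy": 0, "dz": 0, "wx": 0, "wy": 0, "wz": 0, "grip": 0},
    {"dx": 0, "dy": 0, "dz": 0, "wx": 0, "wy": 0, "wz": 0, "grip": 0},
  ],
)

```text
time_s: 10.7
position: [0.5865, 0.0847, 0.0984]
tcp_rot: [[0.953, -0.0, 0.302], [-0.302, 0.0, 0.953], [-0.0, -1.0, 0.0]]
force: [-1.0, 1.9, 0.8]
opening: 0.008
```

>>> drive_tool(
  commands=[
    {"dx": -0.2, "dy": 0, "dz": 0, "wx": 0, "wy": 0, "wz": 0, "grip": 0},
    {"dx": -0.5, "dy": 0, "dz": 0, "wx": 0, "wy": 0, "wz": 0, "grip": 0},
    {"dx": 0, "dy": -0.8, "dz": 0, "wx": 0, "wy": 0, "wz": 0, "grip": 0},
    {"dx": 0, "dy": -0.9, "dz": 0, "wx": 0, "wy": 0, "wz": 0, "grip": 0},
    {"dx": 0, "dy": -0.9, "dz": 0, "wx": 0, "wy": 0, "wz": 0, "grip": 0},
    {"dx": 0.2, "dy": -0.9, "dz": -0.8, "wx": 0, "wy": 0, "wz": 0, "grip": 0},
    {"dx": 0.2, "dy": 0, "dz": -0.8, "wx": 0, "wy": 0, "wz": 0, "grip": 0},
    {"dx": 0, "dy": 0, "dz": 0, "wx": 0, "wy": 0, "wz": 0, "grip": 0},
  ],
)

```text
time_s: 11.7
position: [0.5558, 0.0253, 0.2391]
tcp_rot: [[0.953, 0.001, 0.304], [-0.304, -0.001, 0.953], [0.002, -1.0, -0.0]]
force: [-0.2, -0.4, -0.2]
opening: 0.004
```

```bash
python3 -c "
from h import *
snap('wrist','w4')"; python3 ang.py w4; python3 -c "
import cv2;p=cv2.imread('pics/w4.png');cv2.imwrite('pics/w4d.png',cv2.resize(p[0:200,200:440],None,fx=3,fy=3,interpolation=2))"
```

```text
cap 650 [0.58331249 0.0295504 ]
green 565 0.09174865194173895 71.57052930702221
blue 535 0.09187412472246428 26.509886695450007
yellow 340 0.09145524006520298 -143.72976704405139
top 231 [0.59101532 0.06296557 0.09750958] [0.60739169 0.09645933 0.10297456]
r 0.05397708846248166 ang 72.91917541931788
dir -110.31660615897965
```

View pics/w4d.png

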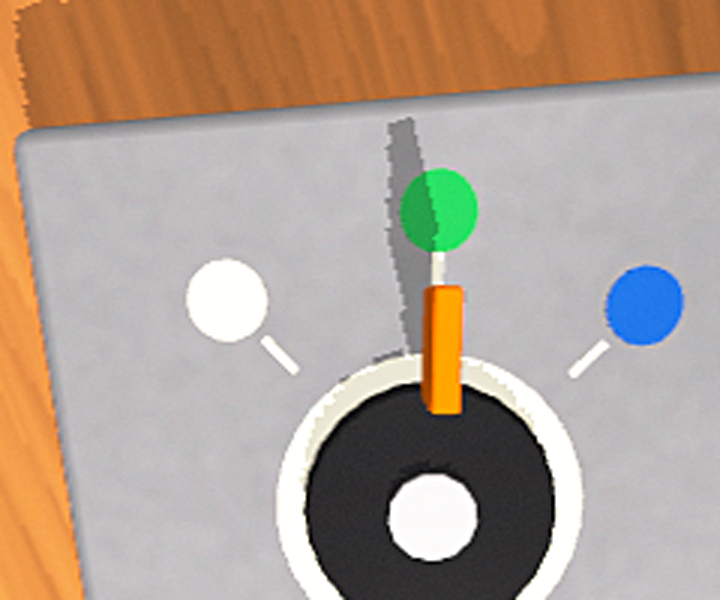

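The stripe lies on green's tick and the tab is within about 1.3° of green. Now I'll locate the button.

Run:
```python
from h import *
for f in ('s1','w2','t2d'):
    p,X,d=cloud(f);h=cv2.cvtColor(p,cv2.COLOR_RGB2HSV).astype(int)
    N=(np.hypot(X[...,0]-.514,X[...,1]+.128)<.035)
    M=N&(X[...,2]>.068)&(X[...,2]<.085)&(h[...,2]>150)&(h[...,1]<70)
    print(f,M.sum(),np.median(X[M],0),(X[M].min(0)+X[M].max(0))/2,X[M][:,2].max())
    B=N&(h[...,2]<70)&(X[...,2]>.052)&(X[...,2]<.09);print(B.sum(),np.median(X[B],0),X[B][:,2].max())
print(bot.read_state()['position'])
```

```text
s1 156 [ 0.51483627 -0.13051631  0.0729826 ] [ 0.51401825 -0.13009695  0.07242051] 0.07655071112249945
127 [ 0.52883069 -0.13657674  0.06210408] 0.06512687392131555
w2 721 [ 0.51387878 -0.12769085  0.07242189] [ 0.51467556 -0.12880765  0.07161539] 0.0751815500863855
777 [ 0.5055783  -0.11626268  0.06224714] 0.06494329879004118
t2d 101 [ 0.51133654 -0.12844477  0.07083479] [ 0.51233192 -0.1308014   0.0707333 ] 0.0733026413895691
7 [ 0.5026671  -0.11740101  0.06089773] 0.06429292662760544
[0.55547132 0.02648009 0.23862593]
```

>>> drive_tool(
  commands=[
    {"dx": 0.04, "dy": 0, "dz": -0.8, "wx": 0, "wy": 0, "wz": 0, "grip": 0},
    {"dx": 0.04, "dy": 0, "dz": -0.8, "wx": 0, "wy": 0, "wz": 0, "grip": 0},
    {"dx": 0.04, "dy": 0, "dz": -0.8, "wx": 0, "wy": 0, "wz": 0, "grip": 0},
    {"dx": 0.04, "dy": 0, "dz": -0.8, "wx": 0, "wy": 0, "wz": 0, "grip": 0},
    {"dx": 0.04, "dy": 0, "dz": -0.8, "wx": 0, "wy": 0, "wz": 0, "grip": 0},
    {"dx": 0, "dy": 0.8, "dz": 0, "wx": 0, "wy": 0, "wz": 0, "grip": 0},
    {"dx": 0, "dy": 0.8, "dz": 0, "wx": 0, "wy": 0, "wz": 0, "grip": 0},
    {"dx": 0, "dy": 0.8, "dz": 0, "wx": 0, "wy": 0, "wz": 0, "grip": 0},
  ],
)

```text
time_s: 12.75
position: [0.5151, -0.1267, 0.1412]
tcp_rot: [[0.954, -0.0, 0.301], [-0.301, 0.0, 0.954], [-0.0, -1.0, 0.0]]
force: [0.2, -0.1, 0.3]
opening: 0.0
```

>>> drive_tool(
  commands=[
    {"dx": 0, "dy": 0, "dz": 0, "wx": 0, "wy": 0, "wz": 0, "grip": 0},
    {"dx": 0, "dy": 0, "dz": 0, "wx": 0, "wy": 0, "wz": 0, "grip": 0},
  ],
)

```text
time_s: 13.0
position: [0.5158, -0.1274, 0.1431]
tcp_rot: [[0.954, 0.001, 0.301], [-0.301, -0.0, 0.954], [0.001, -1.0, -0.0]]
force: [0.8, -0.3, 0.5]
opening: 0.004
```

Over the button within 2–3 mm. I'll descend 44 mm and then take small steps down.

>>> drive_tool(
  commands=[
    {"dx": -0.04, "dy": 0.5, "dz": -0.04, "wx": 0, "wy": 0, "wz": 0, "grip": 0},
    {"dx": 0, "dy": 0.5, "dz": 0, "wx": 0, "wy": 0, "wz": 0, "grip": 0},
    {"dx": 0, "dy": 0.1, "dz": 0, "wx": 0, "wy": 0, "wz": 0, "grip": 0},
    {"dx": 0, "dy": 0.08, "dz": 0, "wx": 0, "wy": 0, "wz": 0, "grip": 0},
    {"dx": 0, "dy": 0.06, "dz": 0, "wx": 0, "wy": 0, "wz": 0, "grip": 0},
    {"dx": 0, "dy": 0.05, "dz": 0, "wx": 0, "wy": 0, "wz": 0, "grip": 0},
    {"dx": 0, "dy": 0, "dz": 0, "wx": 0, "wy": 0, "wz": 0, "grip": 0},
  ],
)

```text
time_s: 13.88
position: [0.5139, -0.1291, 0.0915]
tcp_rot: [[0.953, 0.002, 0.302], [-0.302, -0.001, 0.953], [0.002, -1.0, -0.0]]
force: [0.6, 0.2, 3.3]
opening: 0.007
```

Contact, with 3.3 N. I'll press on in 1–1.5 mm steps until the force rises sharply.

>>> drive_tool(
  commands=[
    {"dx": 0, "dy": 0.04, "dz": 0, "wx": 0, "wy": 0, "wz": 0, "grip": 0},
    {"dx": 0, "dy": 0.04, "dz": 0, "wx": 0, "wy": 0, "wz": 0, "grip": 0},
    {"dx": 0, "dy": 0.03, "dz": 0, "wx": 0, "wy": 0, "wz": 0, "grip": 0},
    {"dx": 0, "dy": 0, "dz": 0, "wx": 0, "wy": 0, "wz": 0, "grip": 0},
  ],
)

```text
time_s: 14.38
position: [0.5139, -0.1291, 0.0882]
tcp_rot: [[0.953, 0.002, 0.302], [-0.302, -0.001, 0.953], [0.002, -1.0, -0.0]]
force: [-0.8, 1.0, 15.8]
opening: 0.002
```

15.8 N against the 5 N needed means it has bottomed out. Now I'll release and rise well clear, then check.

>>> drive_tool(
  commands=[
    {"dx": 0, "dy": 0, "dz": 0, "wx": 0, "wy": 0, "wz": 0, "grip": 0},
    {"dx": 0, "dy": -0.3, "dz": 0, "wx": 0, "wy": 0, "wz": 0, "grip": 0},
    {"dx": 0, "dy": -0.8, "dz": 0, "wx": 0, "wy": 0, "wz": 0, "grip": 0},
    {"dx": 0, "dy": -0.9, "dz": 0, "wx": 0, "wy": 0, "wz": 0, "grip": 0},
    {"dx": 0, "dy": -0.9, "dz": 0, "wx": 0, "wy": 0, "wz": 0, "grip": 0},
    {"dx": -0.5, "dy": -0.9, "dz": 0, "wx": 0, "wy": 0, "wz": 0, "grip": 0},
    {"dx": -0.5, "dy": 0, "dz": -0.3, "wx": 0, "wy": 0, "wz": 0, "grip": 0},
    {"dx": 0, "dy": 0, "dz": 0, "wx": 0, "wy": 0, "wz": 0, "grip": 0},
  ],
)

```text
time_s: 15.38
position: [0.4694, -0.1276, 0.2384]
tcp_rot: [[0.953, -0.003, 0.303], [-0.303, 0.001, 0.953], [-0.003, -1.0, 0.0]]
force: [0.1, 0.3, 0.2]
opening: 0.006
```

Run:
```python
from h import *
snap('scene','e1s')
p,X,d=cloud('e1s');h=cv2.cvtColor(p,cv2.COLOR_RGB2HSV).astype(int)
N=(np.hypot(X[...,0]-.514,X[...,1]+.128)<.035)&(X[...,2]>.066)&(X[...,2]<.085)&(h[...,2]>150)&(h[...,1]<70)
print('btn',N.sum(),np.median(X[N],0) if N.any() else 0)
s=bot.read_state();print(s['position'],s['force'],s['time_s'])
a=cv2.imread('pics/s1.png')[100:360,130:430];b=cv2.imread('pics/e1s.png')[100:360,130:430]
cv2.imwrite('pics/e1.png',np.hstack([cv2.resize(x,(400,347),interpolation=2) for x in(a,b)]))
```

```text
btn 165 [ 0.51477381 -0.13158043  0.07268133]
[ 0.47060867 -0.12795892  0.23826429] [ 0.71860972 -0.31770565  0.32296514] 15.425
```

View pics/e1.png

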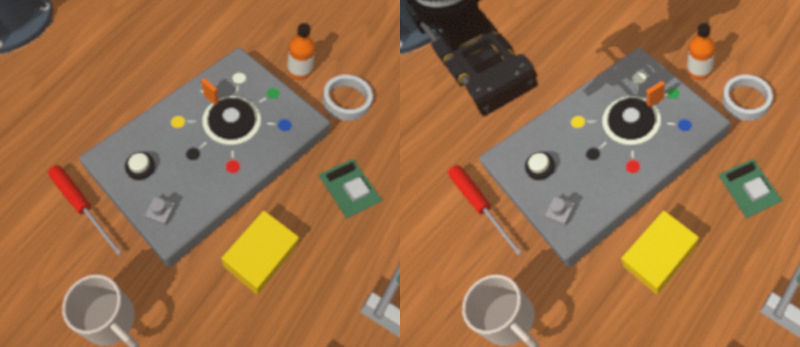

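The before/after crops show the tab on green, the button back up (z 0.0727, 0.0730 before), every bystander unmoved and the arm clear.

```bash
python3 -c "
from rig import workorder
print(workorder.hand_in())"
```

```text
the job is handed in; nothing more can be done
None
```

The selector is on green and the start button was pressed afterwards; I handed the job in at about 15.4 s of the 54 s allowed.

- **Selector:** I pushed the tab clockwise with the closed fingers, at 3 N or less in the readings after each move. A close wrist view after the first push showed it 6.6° short of green, so I made a second small push. The next wrist view, before the button press, put the tab at 72.9° and green at 71.6°. That is about 2 mm off at the pointer, on a label 24 mm across.
- **Start button:** I pressed it down until the force reached 15.8 N; it needs 5 N to be fully down. I then lifted clear. Its top measured 72.7 mm afterwards and 73.0 mm before, so it sprang back.
- **Surroundings:** In the before and after scene pictures the tab stays at green and all the loose things look unmoved. The arm was clear at the end.

**Checks that disagreed or failed:**
- My first contact estimate assumed thicker fingertips than they are, which is why the first push fell short.
- A mask fit of the tab in the scene and side pictures gave no usable angle, so I relied on the wrist view.
- The first two moves were refused for missing keys and moved nothing.

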